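# Find the hanging trumpet valve and point it out

### The arm

A 6-joint arm with a two-finger parallel gripper is mounted at the origin on the work surface. World frame = base frame: x ahead of the robot, y to its left, z up, the work surface at z = 0. Lengths are in m, angles in rad, forces in N, time in s.
With the tool pointing down it reaches from about 0.3 to 1 m from the base axis. Payload 5.1 kg.
Tool frame: the origin (TCP) lies between the finger pads; the fingertips stand 8 mm ahead of it and the grasp point (between the pads) lies 11 mm behind it; z points along the fingers, y is the direction in which the jaws open and shut (so a half turn about z gives the same grasp; the last joint's range is limited). The gripper opens to 95 mm and grips with 3 to 60 N. Pads are 20 mm wide; open, the fingers measure 119 mm over their backs; the gripper's body (75 mm by 180 mm) begins 59 mm behind the grasp point.
Start: joints at [-1.38, 0.124, 1.65, -0, 1.367, -0.083], TCP at [0.176, -0.626, 0.223] pointing down, gripper open.
Joint ranges: [-2.61, 2.61], [-1.02, 2.33], [0.03, 2.71], [-1.35, 4.49], [0.32, 2.68], [-2.91, 2.91]. Speed limits (rad/s): [2.57, 2.57, 3.14, 3.14, 3.14, 3.14].

### API

Orientations are given as a 3x3 rotation matrix whose columns are the frame's x, y, z axes.
In Python, from rig import manip gives the robot as it stands. Calls block until the motion is done:
- manip.move_ptp(position, orientation): joint-space move of the TCP to a pose.
- manip.move_straight(position, orientation=None, feed=0.15): straight line of the TCP; orientation=None keeps the orientation; feed is the mean speed in m/s.
- manip.move_joints(angles): joint-space move.
- manip.move_gripper(opening): finger opening in m; the grip force is fixed at half the most; returns when the fingers have stopped.
- manip.hold(seconds).
- manip.inverse_kinematics(position, orientation): joint angles nearest the present ones, or None.
- manip.capture(name): name is "scene" or "top"; returns a dict with "pixels" (400x640x3 uint8, red, green, blue), "intrinsics" (3x3 intrinsics, pixels), "rvec" (rotation vector, rad) and "tvec" (3), from world to camera coordinates, as OpenCV has them. Camera axes: x right, y down, z forward; pixel columns grow to the right and rows downward; lengths in m; the calibration is good to about 2 mm. A picture is of the moment at which its call begins. There is no depth.
A pose or a line that the arm cannot do raises manip.Unreachable and nothing moves.
- manip.finish_job(): hands the job in, once; it reports no verdict.
Readings, each from a call of its own:
- manip.get_t(): time.
- manip.get_q(): joint angles.
- manip.get_joint_vel(): joint speeds.
- manip.get_joint_efforts(): joint torques, N m.
- manip.get_ee_pos(): TCP position.
- manip.get_orientation(): TCP orientation.
- manip.get_contact_force(): force on the tool from outside, world axes, zero at the start.
- manip.get_wrist_torque(): the same for the moment, N m.
- manip.get_gripper_width(): finger opening in m.
Only numpy, scipy, OpenCV 4.12 (cv2) and the standard library are available. Lean on these libraries where they do the work, as an engineer would, in place of code of your own. Each camera call takes 0.05 s, during which the arm holds its last target.

### The job

One of the three valves of the trumpet in the cradle hangs: try them with a fingertip, one at a time, from the first (nearest the mouthpiece) to the third, pressing each button gently right down and letting it come up again. Then point out to your colleague the one that does not come all the way back up: hold the fingertips a centimetre or two straight above its button without touching it, for at least two seconds, and finish there, still pointing. Do not pinch or pull a button, and leave the rest of the trumpet and everything else on the bench alone.

Things in the scene. Friction and masses are not known exactly. Their poses are not given: they have to be found in the camera images.
- trumpet: Trumpet, level, valves upright, screwed down in a wooden cradle (400 x 120 mm) fixed to the bench. Origin on the bench under the middle valve; x along the horn to the bell (rim 121 mm across at x = 280 mm, mouthpiece end at -274 mm), y to the player's left, z up. Bell top 202 mm above the bench. Leadpipe and bell tail pass the valves below 150 mm, a finger hook to 162 mm; round the buttons nothing is higher than the caps.
- cap_1 (a point): Centre of the top face of the fixed screw cap (23 mm across) of the first valve, the one nearest the mouthpiece; 175 mm above the bench. The three valves stand in a row along the trumpet's x axis, 30 mm apart.
- cap_2 (a point): Centre of the top face of the fixed screw cap (23 mm across) of the second (middle) valve; 175 mm above the bench. The three valves stand in a row along the trumpet's x axis, 30 mm apart.
- cap_3 (a point): Centre of the top face of the fixed screw cap (23 mm across) of the third valve, the one nearest the bell; 175 mm above the bench. The three valves stand in a row along the trumpet's x axis, 30 mm apart.
- button_a (a point): Centre of the top face of a finger button (round, 16 mm across, 5 mm thick, white disc in a steel rim, on a 5 mm stem with a felt that gives 2 mm at 5 N, at most 4 mm); 26 mm above its valve cap when fully up; goes down with the piston. The three are alike; which belongs to which valve changes: it stands straight above that valve's cap.
- piston_a (a joint): Travel of the spring-loaded piston under button_a, in m: 0 fully up, 0.016 fully down (stop). Pressing right down takes 3 N, or about 5 N for the one that drags. All start up; let go, two come back to 0 at once and one, never known beforehand, stays about 8 mm down.
- button_b (a point): Centre of the top face of a finger button (round, 16 mm across, 5 mm thick, white disc in a steel rim, on a 5 mm stem with a felt that gives 2 mm at 5 N, at most 4 mm); 26 mm above its valve cap when fully up; goes down with the piston. The three are alike; which belongs to which valve changes: it stands straight above that valve's cap.
- piston_b (a joint): Travel of the spring-loaded piston under button_b, in m: 0 fully up, 0.016 fully down (stop). Pressing right down takes 3 N, or about 5 N for the one that drags. All start up; let go, two come back to 0 at once and one, never known beforehand, stays about 8 mm down.
- button_c (a point): Centre of the top face of a finger button (round, 16 mm across, 5 mm thick, white disc in a steel rim, on a 5 mm stem with a felt that gives 2 mm at 5 N, at most 4 mm); 26 mm above its valve cap when fully up; goes down with the piston. The three are alike; which belongs to which valve changes: it stands straight above that valve's cap.
- piston_c (a joint): Travel of the spring-loaded piston under button_c, in m: 0 fully up, 0.016 fully down (stop). Pressing right down takes 3 N, or about 5 N for the one that drags. All start up; let go, two come back to 0 at once and one, never known beforehand, stays about 8 mm down.
- oil_bottle: Bystander, loose: small valve-oil bottle, 29 mm across, 115 mm tall, upright. Origin at the centre of its underside.
- paste_pot: Bystander, loose: red eight-sided polishing-paste pot, 92 mm across, 64 mm tall. Origin at the centre of its underside.
- pot_lid: Bystander, loose: yellow eight-sided lid of the pot, 100 mm across, 14 mm high, lying open side up. Origin at the centre of its underside.
- mouthpiece: Bystander, loose: spare trumpet mouthpiece, 28 mm across, 86 mm tall, standing on its rim. Origin at the centre of its underside.
- spare_slide: Bystander, loose: spare U-shaped tuning slide lying flat, about 117 x 45 mm, 12 mm high. Origin within its footprint, on the bench.
- screwdriver: Bystander, loose: screwdriver lying, 190 mm long. Origin within its footprint, on the bench.
- ferrule_tub: Bystander, loose: white plastic tub of brass ferrules, 96 mm across, 75 mm high. Origin at the centre of its underside.
- clip_tin: Bystander, loose: aluminium tin of brass clips, 105 x 75 mm, 28 mm high. Origin at the centre of its underside.

How it is judged:
On the way, in this order (a step that is already met when the one before it is completed fails the run):
1. the first valve's button is pressed right down (12 mm or more of 16), alone (((horizontal distance between button_a and cap_1 below 0.008 m and value of joint piston_a above 0.012 m) or (horizontal distance between button_b and cap_1 below 0.008 m and value of joint piston_b above 0.012 m) or (horizontal distance between button_c and cap_1 below 0.008 m and value of joint piston_c above 0.012 m)) and (horizontal distance between button_a and cap_1 below 0.008 m or value of joint piston_a below 0.0115 m) and (horizontal distance between button_b and cap_1 below 0.008 m or value of joint piston_b below 0.0115 m) and (horizontal distance between button_c and cap_1 below 0.008 m or value of joint piston_c below 0.0115 m)), for 0.05 s.
2. the second valve's button is pressed right down (12 mm or more of 16), alone (((horizontal distance between button_a and cap_2 below 0.008 m and value of joint piston_a above 0.012 m) or (horizontal distance between button_b and cap_2 below 0.008 m and value of joint piston_b above 0.012 m) or (horizontal distance between button_c and cap_2 below 0.008 m and value of joint piston_c above 0.012 m)) and (horizontal distance between button_a and cap_2 below 0.008 m or value of joint piston_a below 0.0115 m) and (horizontal distance between button_b and cap_2 below 0.008 m or value of joint piston_b below 0.0115 m) and (horizontal distance between button_c and cap_2 below 0.008 m or value of joint piston_c below 0.0115 m)), for 0.05 s.
3. the third valve's button is pressed right down (12 mm or more of 16), alone (((horizontal distance between button_a and cap_3 below 0.008 m and value of joint piston_a above 0.012 m) or (horizontal distance between button_b and cap_3 below 0.008 m and value of joint piston_b above 0.012 m) or (horizontal distance between button_c and cap_3 below 0.008 m and value of joint piston_c above 0.012 m)) and (horizontal distance between button_a and cap_3 below 0.008 m or value of joint piston_a below 0.0115 m) and (horizontal distance between button_b and cap_3 below 0.008 m or value of joint piston_b below 0.0115 m) and (horizontal distance between button_c and cap_3 below 0.008 m or value of joint piston_c below 0.0115 m)), for 0.05 s.
4. the fingertips point at the hanging valve's button from just above, touching nothing, for two seconds (((value of joint piston_a between 0.005 and 0.0125 m and horizontal distance between the grasp point and button_a below 0.013 m and z of the grasp point in the frame of button_a between 0.021 and 0.06 m and value of joint each of piston_b, piston_c below 0.002 m) or (value of joint piston_b between 0.005 and 0.0125 m and horizontal distance between the grasp point and button_b below 0.013 m and z of the grasp point in the frame of button_b between 0.021 and 0.06 m and value of joint each of piston_a, piston_c below 0.002 m) or (value of joint piston_c between 0.005 and 0.0125 m and horizontal distance between the grasp point and button_c below 0.013 m and z of the grasp point in the frame of button_c between 0.021 and 0.06 m and value of joint each of piston_a, piston_b below 0.002 m)) and contact force between the fingers and anything else below 0.1 N), for 2 s.
At the end, for the whole second after the job is handed in: The fingers touch nothing; the grasp point stands straight above the button of the hanging valve (within 13 mm sideways, tips about 2 to 40 mm above it); that piston still hangs 5 to 12.5 mm down (nobody pulled it up) and the other two are up (within 2 mm) (all of step 4).
It fails at once if a button is pinched: over 15 N on it before it has reached its stop (pressing needs 3 to 5 N) ((contact force between the fingers and piston_a above 15 N and value of joint piston_a below 0.014 m) or (contact force between the fingers and piston_b above 15 N and value of joint piston_b below 0.014 m) or (contact force between the fingers and piston_c above 15 N and value of joint piston_c below 0.014 m)).
It fails at once if a button is pressed, pinched or struck with more than 45 N (contact force between any of the arm, the fingers and piston_a above 45 N or contact force between any of the arm, the fingers and piston_b above 45 N or contact force between any of the arm, the fingers and piston_c above 45 N).
It fails at once if the robot pushes on the trumpet's body or cradle (over 3 N) (contact force between any of the arm, the fingers and trumpet above 3 N).
It fails at once if a bystander is lifted, carried or shifted by more than 15 mm (distance of any of oil_bottle, paste_pot, pot_lid, mouthpiece, spare_slide, screwdriver, ferrule_tub, clip_tin from where it was at the start of the episode above 0.015 m).
It also fails if it takes over 48 s, if anything falls off the work surface, if the arm or the gripper's body presses on something with over 40 N, if the wrist force passes 120 N, or if a joint passes its speed limit or range.

## Working session

There is one attempt and no reset: what is moved stays moved. The work goes in short steps, each a Python script; the robot and the scene stay as the last script left them, time stands still between calls to the robot, and variables do not carry over. Pictures are saved under pics/ and viewed, and the job is handed in when it is done.

```bash
ls; mkdir -p pics; python3 - <<'E'
from rig import manip
import cv2,numpy as np
for n in ("scene","top"):
    c=manip.capture(n); cv2.imwrite(f"pics/{n}0.png",c["pixels"][:,:,::-1])
    R=cv2.Rodrigues(c["rvec"])[0]; print(n,c["intrinsics"],-R.T@c["tvec"],R[2])
print(manip.get_t(),manip.get_orientation(),manip.get_contact_force(),manip.get_gripper_width())
E
```

```text
pics
scene [[446.38939621   0.         322.3534236 ]
 [  0.         446.38939621 205.13929565]
 [  0.           0.           1.        ]] [ 1.21508761 -0.86417398  1.03557359] [-0.44208299  0.63181748 -0.63668619]
top [[384.62936025   0.         318.69453295]
 [  0.         384.62936025 197.72799593]
 [  0.           0.           1.        ]] [ 0.49736059 -0.00296191  1.23340492] [ 0.08624613 -0.01051614 -0.99621836]
0.1 [[ 9.62750712e-01  2.70390357e-01 -3.47168113e-04]
 [ 2.70390527e-01 -9.62748925e-01  1.86314012e-03]
 [ 1.69539394e-04 -1.88761044e-03 -9.99998204e-01]] [-0.13044064  0.09399424  0.07159419] 0.09512298395058527
```

View pics/scene0.png

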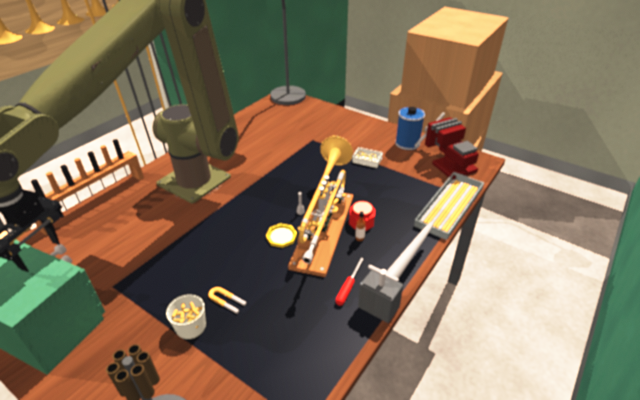

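View pics/top0.png

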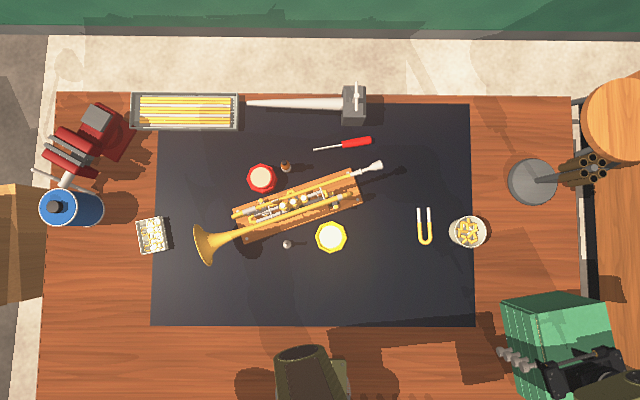

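The bell is at top-view (205,245) and the mouthpiece end at (375,165). The buttons are three white dots near (283–312, 195–210). I'll zoom in on both views.

```bash
python3 - <<'E'
import cv2,numpy as np
a=cv2.imread("pics/top0.png")[170:260,215:375]; b=cv2.imread("pics/scene0.png")[130:280,260:400]
cv2.imwrite("pics/ztop.png",cv2.resize(a,None,fx=5,fy=5,interpolation=cv2.INTER_CUBIC))
b=b[30:130]; cv2.imwrite("pics/zscene.png",cv2.resize(b,None,fx=5.5,fy=5.5,interpolation=cv2.INTER_CUBIC))
E
```

```text
(no output)
```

View pics/ztop.png

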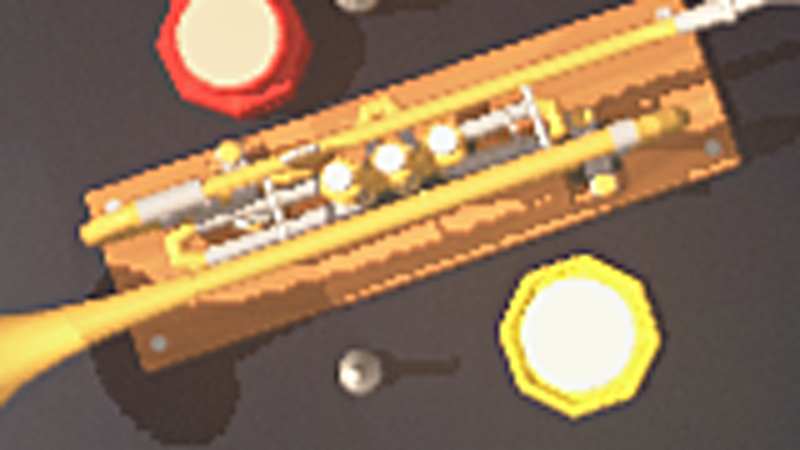

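View pics/zscene.png

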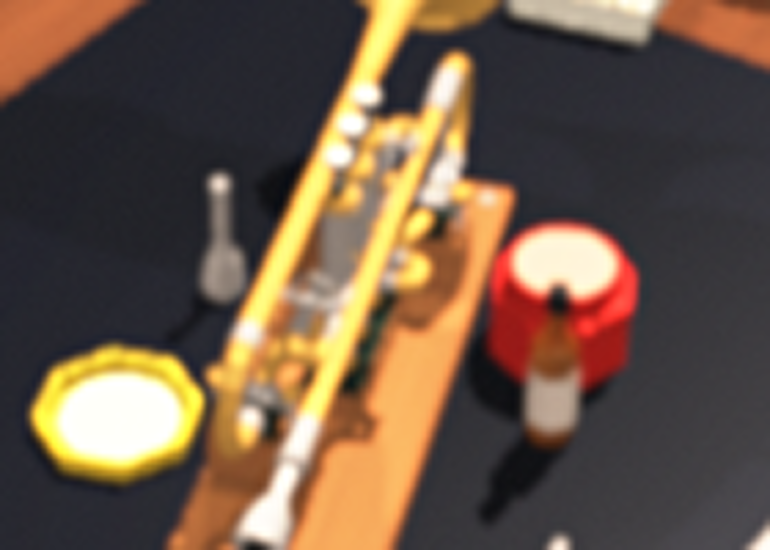

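```bash
cat > h.py <<'E'
import cv2,numpy as np
def P(c): return c["intrinsics"]@np.hstack([cv2.Rodrigues(np.array(c["rvec"]))[0],np.array(c["tvec"]).reshape(3,1)])
def blob(img,x,y,r=4,th=None):
    # weighted centroid of whiteness (min channel) near (x,y)
    m=img.min(2).astype(float); x0,y0=int(round(x)),int(round(y))
    for _ in range(3):
        ys,xs=np.mgrid[y0-r:y0+r+1,x0-r:x0+r+1]
        w=np.clip(m[y0-r:y0+r+1,x0-r:x0+r+1]-170,0,None)
        u,v=(w*xs).sum()/w.sum(),(w*ys).sum()/w.sum()
        x0,y0=int(round(u)),int(round(v))
    return u,v
def plane(c,uv,z):
    p=P(c); M=np.column_stack([p[:,0],p[:,1],p[:,2]*z+p[:,3]])
    q=np.linalg.inv(M)@[uv[0],uv[1],1]; return q[:2]/q[2]
E
python3 - <<'E'
from h import *
from rig import manip
t=manip.capture("top"); s=manip.capture("scene")
T=[(338,179),(390,158),(443,139)]; S=[(369,95),(352,124),(339,156)]
X=[]
for a,b in zip(T,S):
    ua=blob(t["pixels"],a[0]/5-.4+215,a[1]/5-.4+170); ub=blob(s["pixels"],b[0]/5.5-.4+260,b[1]/5.5-.4+160,2)
    x=cv2.triangulatePoints(P(t),P(s),np.array(ua),np.array(ub)).ravel(); x=x[:3]/x[3]; X.append(x)
    print(np.round(ua,2),np.round(ub,2),np.round(x,4),'top@.201',np.round(plane(t,ua,.201),4),'scene@.201',np.round(plane(s,ub,.201),4))
X=np.array(X);print(np.linalg.norm(np.diff(X,axis=0),axis=1))
# leadpipe / bell-tail axis check from the cradle (wood) outline
hsv=cv2.cvtColor(t["pixels"],cv2.COLOR_RGB2HSV); m=cv2.inRange(hsv,(5,80,80),(35,255,255)); m[:,:215]=0;m[:,370:]=0;m[:170]=0;m[250:]=0
n,l,st,ce=cv2.connectedComponentsWithStats(m); k=1+st[1:,4].argmax()
pts=np.argwhere(l==k)[:,::-1].astype(np.float32); r=cv2.minAreaRect(pts); print(r)
print([np.round(plane(t,p,.02),3) for p in cv2.boxPoints(r)])
E
```

```text
[281.91 204.87] [325.96 176.62] [0.5662 0.0842 0.2041] top@.201 [0.5668 0.0849] scene@.201 [0.5634 0.0875]
[292.4  201.14] [323.4  182.05] [0.5761 0.0561 0.2041] top@.201 [0.5771 0.0568] scene@.201 [0.5733 0.0591]
[303.05 197.39] [320.99 187.72] [0.5866 0.0278 0.2041] top@.201 [0.5874 0.0283] scene@.201 [0.5839 0.0307]
[0.02985435 0.03019186]
((283.84136962890625, 210.07859802246094), (39.1733283996582, 155.6393280029297), 70.76932525634766)
[array([0.539, 0.345]), array([ 0.705, -0.118]), array([ 0.587, -0.159]), array([0.424, 0.301])]
```

Triangulation puts the buttons 30 mm apart at z of about 0.204, where the text says 0.201. Valve 1 (mouthpiece side) is at about (0.586, 0.029). Next I'll raise the arm, close the fingers and move above valve 1.

```bash
cat >> h.py <<'E'
B=np.array([[.5858,.0292],[.5751,.0576],[.5650,.0860]])
d=(B[2]-B[0])/np.linalg.norm(B[2]-B[0])
x=np.array([d[0],d[1],0]);z=np.array([0,0,-1.]);R=np.column_stack([x,np.cross(z,x),z])
def pic(manip,n,box,f):
    for k in ("top","scene"):
        c=manip.capture(k); u0,v0,u1,v1=box[k]
        cv2.imwrite(f"pics/{n}_{k}.png",cv2.resize(c["pixels"][v0:v1,u0:u1,::-1],None,fx=f,fy=f,interpolation=cv2.INTER_CUBIC))
E
python3 - <<'E'
from h import *
from rig import manip
p=np.array(manip.get_ee_pos()); p[2]=.36
manip.move_straight(p,feed=.25); print(manip.get_t())
# choose of the two equivalent wrist turns
q0=np.array(manip.get_q())
for s in (1,-1):
    Q=R*np.array([s,s,1]); q=manip.inverse_kinematics([B[0,0],B[0,1],.26],Q); print(s,None if q is None else np.round(q,2))
E
```

```text
0.9
1 [-0.04 -0.04  1.75 -0.    1.42 -0.39]
-1 [-0.04 -0.04  1.75 -0.    1.42  2.75]
```

```bash
python3 - <<'E'
from h import *
from rig import manip
manip.move_ptp([B[0,0],B[0,1],.30],R); print(manip.get_t())
manip.move_gripper(0.0); print(manip.get_t(),manip.get_gripper_width())
manip.move_straight([B[0,0],B[0,1],.235],feed=.1); print(manip.get_t(),manip.get_ee_pos(),np.round(manip.get_contact_force(),2))
pic(manip,"above1",{"top":(230,150,350,240),"scene":(270,110,390,200)},6)
E
```

```text
3.6333
5.15 0.00021489288905210407
5.95 [0.58614996 0.02917821 0.23558408] [ 0.3   0.62 -0.11]
```

View pics/above1_scene.png

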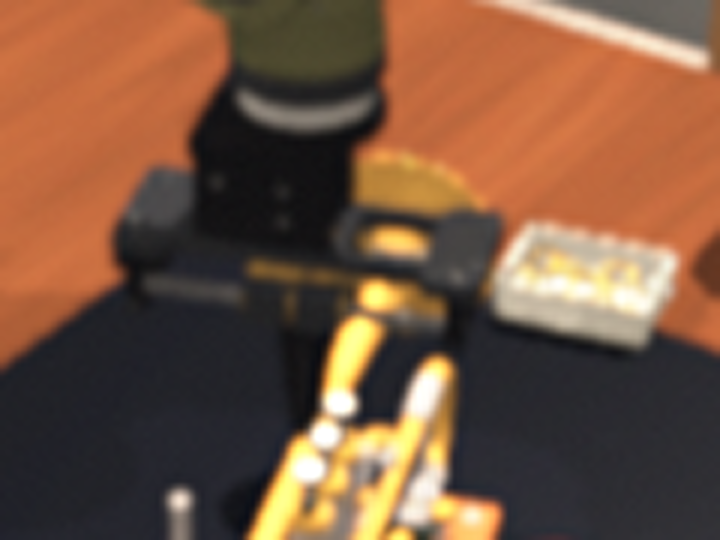

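View pics/above1_top.png

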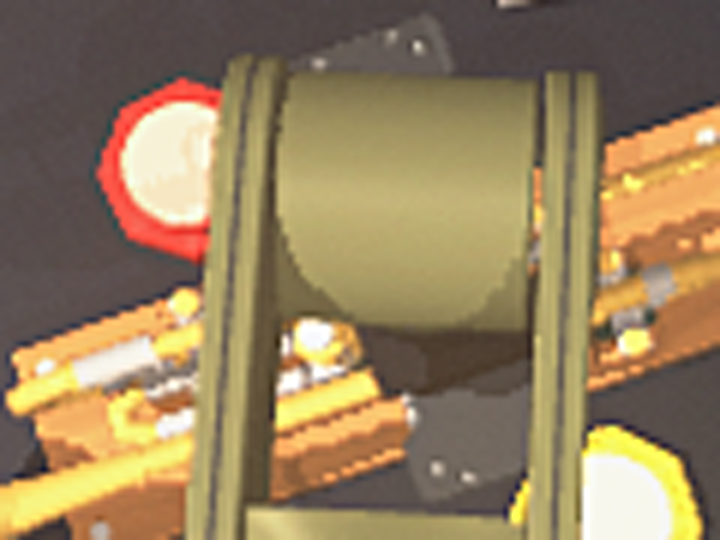

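In the scene view the closed fingers come down at about (302,425) zoomed, just above the first button at (308,468). The alignment is good, so I'll press with force monitoring.

```bash
cat >> h.py <<'E'
def press(manip,i,F0=None):
    # descend guardedly from hover; stop when the force says the stop is reached
    bx,by=B[i]
    f0=np.array(manip.get_contact_force()); log=[]
    Z=.2155
    manip.move_straight([bx,by,Z],feed=.05)
    while True:
        Z-=.002 if Z>.199 else .001
        manip.move_straight([bx,by,Z],feed=.03)
        f=np.array(manip.get_contact_force())-f0; zz=manip.get_ee_pos()[2]
        log.append((round(zz-.008,4),round(f[2],1)))
        if f[2]>8 or Z<.1885: break
    print(manip.get_t(),log)
    return log
E
python3 - <<'E'
from h import *
from rig import manip
press(manip,0)
print(np.round(manip.get_contact_force(),2))
E
```

```text
11.0917 [(np.float64(0.2056), np.float64(-0.2)), (np.float64(0.2034), np.float64(-0.3)), (np.float64(0.2014), np.float64(0.6)), (np.float64(0.1995), np.float64(0.8)), (np.float64(0.1975), np.float64(1.5)), (np.float64(0.1955), np.float64(1.7)), (np.float64(0.1935), np.float64(1.8)), (np.float64(0.1915), np.float64(2.2)), (np.float64(0.1895), np.float64(2.5)), (np.float64(0.1885), np.float64(2.7)), (np.float64(0.1875), np.float64(2.4)), (np.float64(0.1865), np.float64(2.7)), (np.float64(0.1855), np.float64(3.4)), (np.float64(0.1845), np.float64(3.3)), (np.float64(0.1838), np.float64(4.9)), (np.float64(0.1831), np.float64(5.6)), (np.float64(0.1825), np.float64(7.2)), (np.float64(0.1818), np.float64(8.3))]
[-3.28  0.08  8.07]
```

Contact came at about 0.201. The stop shows as a force knee at about 0.184, so travel is about 16 mm. I'll release, measure and press valve 2 in fewer steps.

```bash
cat >> h.py <<'E'
S0=np.array([[320.99,187.72],[323.40,182.05],[325.96,176.62]])
def check(manip,n):
    c=manip.capture("scene"); cv2.imwrite(f"pics/{n}.png",cv2.resize(c["pixels"][160:205,290:350,::-1],None,fx=10,fy=10,interpolation=cv2.INTER_CUBIC))
    for i in range(3):
        u=np.array(blob(c["pixels"],*S0[i],2)); print("valve",i+1,"pixel shift",np.round(u-S0[i],2))
def press2(manip,i):
    bx,by=B[i]; f0=np.array(manip.get_contact_force()); log=[]
    for Z in (.2115,.200,.1945,.193,.192,.191,.190,.189):
        manip.move_straight([bx,by,Z],feed=.04)
        f=np.array(manip.get_contact_force())-f0; log.append((round(float(manip.get_ee_pos()[2]-.008),4),round(float(f[2]),1)))
        if f[2]>8.5: break
    print(manip.get_t(),log)
E
python3 - <<'E'
from h import *
from rig import manip
manip.move_straight([*B[0],.235],feed=.06)
check(manip,"rel1")
manip.move_straight([*B[1],.235],feed=.06); print(manip.get_t(),np.round(manip.get_contact_force(),2))
c=P(manip.capture("scene"))
for b in B:
  for z in (.201,.193):
    q=c@[*b,z,1]; print(np.round(q[:2]/q[2],2))
E
```

```text
valve 1 pixel shift [ 0.03 -0.07]
valve 2 pixel shift [0.33 0.09]
valve 3 pixel shift [0.08 0.01]
12.725 [0.62 0.38 0.09]
[321.21 188.19]
[321.22 190.25]
[323.62 182.48]
[323.62 184.52]
[326.11 177.01]
[326.1  179.04]
```

View pics/rel1.png

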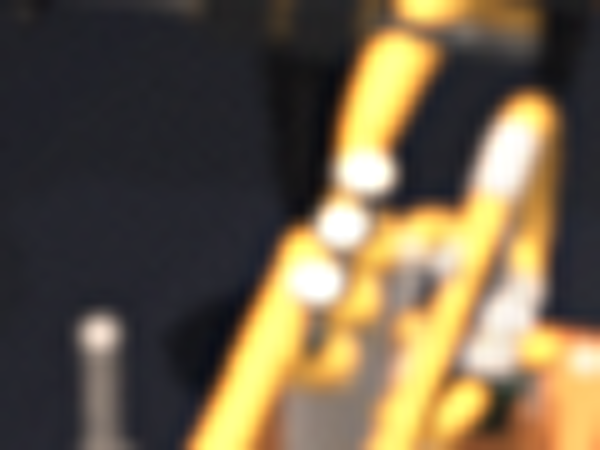

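All three buttons sit at their original pixels, for example valve 1 at (315,280) zoomed, and a hanging one would shift 2 px. Valve 1 is good, so on to valve 2.

```bash
python3 - <<'E'
from h import *
from rig import manip
press2(manip,1)
manip.move_straight([*B[1],.235],feed=.06)
check(manip,"rel2")
manip.move_straight([*B[2],.235],feed=.06); print(manip.get_t(),np.round(manip.get_contact_force(),2))
check(manip,"rel2b")
E
```

```text
15.475 [(0.2035, 0.2), (0.1921, 1.1), (0.1865, 1.8), (0.1851, 2.8), (0.1842, 2.3), (0.1835, 4.8), (0.1828, 5.9), (0.1822, 7.4)]
valve 1 pixel shift [0.56 0.1 ]
valve 2 pixel shift [-0.09 -0.11]
valve 3 pixel shift [0.23 0.07]
17.0917 [-0.06 -0.23  0.77]
valve 1 pixel shift [0.48 0.43]
valve 2 pixel shift [0.73 0.02]
valve 3 pixel shift [ 0.03 -0.03]
```

View pics/rel2.png

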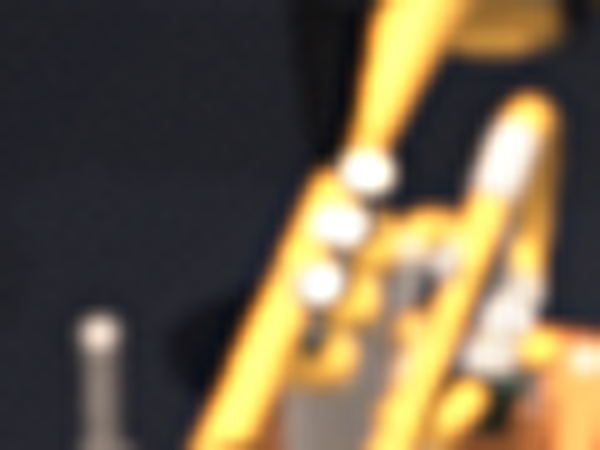

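Valve 2 pressed right down (force knee at about 0.184) and came back up, with all dots unshifted. Now valve 3.

```bash
python3 - <<'E'
from h import *
from rig import manip
press2(manip,2)
manip.move_straight([*B[2],.235],feed=.06)
check(manip,"rel3"); print(manip.get_t(),np.round(manip.get_contact_force(),2))
E
```

```text
19.8417 [(0.2036, 0.1), (0.1924, 1.4), (0.1866, 2.4), (0.1854, 3.3), (0.1843, 3.9), (0.1833, 4.8), (0.1827, 6.5), (0.1821, 6.9)]
valve 1 pixel shift [1.09 0.22]
valve 2 pixel shift [ 1.04 -0.5 ]
valve 3 pixel shift [-0.22  2.43]
20.8083 [-0.11  0.89  0.09]
```

View pics/rel3.png

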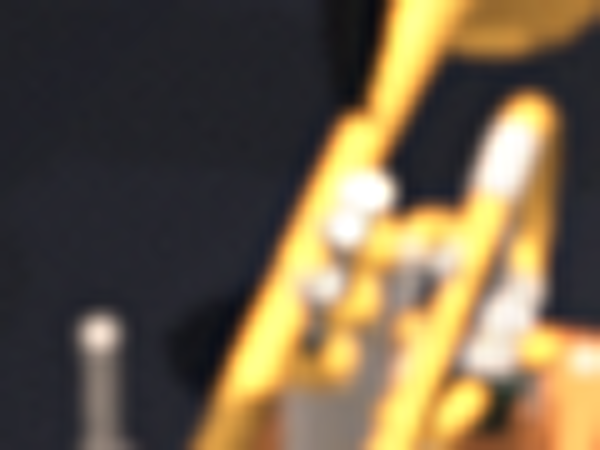

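Valve 3's dot has dropped to (365,192) zoomed, a 2.4 px shift or about 9 mm. Valves 1 and 2 only shifted sideways because the gripper's shadow falls on them, and they are up. I'll point at valve 3.

```bash
python3 - <<'E'
from h import *
from rig import manip
manip.move_straight([*B[2],.217],feed=.04)
manip.hold(3); check(manip,"final"); print(manip.get_t(),manip.get_ee_pos(),np.round(manip.get_contact_force(),2))
E
```

```text
valve 1 pixel shift [-0.26  0.08]
valve 2 pixel shift [ 3.06 -3.08]
valve 3 pixel shift [0.51 2.21]
24.4583 [0.56499885 0.08598726 0.21698068] [-0.32  0.17  1.61]
```

View pics/final.png

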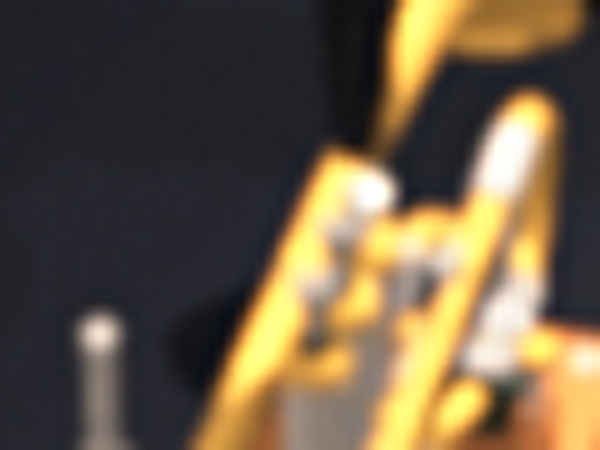

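Valve 3's button is still down at (372,190). Valve 2 is in shadow, so its centroid jumped. The 1.6 N vertical reading is odd, so I'll sample the force again.

```bash
python3 - <<'E'
from rig import manip
import numpy as np
F=[]
for _ in range(10): manip.hold(.1); F.append(manip.get_contact_force())
print(np.round(np.mean(F,0),2),np.round(np.std(F,0),2),manip.get_t())
E
```

```text
[0.11 0.05 0.27] [0.53 0.61 0.74] 25.4583
```

The mean force is about zero (noise around 0.7 N), so nothing is being touched. I'm handing in.

```bash
python3 - <<'E'
from rig import manip
manip.hold(.3); manip.finish_job()
E
```

```text
the job is handed in; nothing more can be done
```

The third valve, nearest the bell, is the one that hangs. I pressed 1, 2 and 3 in order with the closed fingertips, each right down to its stop at no more than about 8.3 N. I then held the tips about 16 mm above the third button for over 4 s and handed in there, at about 26 s.

**Last checks:**
- **Valve 3:** its button showed 2.2–2.4 px lower in the scene view than at the start, about 9 mm down.
- **Valves 1 and 2:** each was back at its starting pixels after release. In the final picture the gripper's shadow covered valve 2, so its automatic reading there was useless and I relied on the earlier pictures.
- **Touching nothing:** one force reading at the pointing pose showed 1.6 N, but ten more averaged about 0.3 N with 0.7 N of noise, so I read that as no contact.
- **Button height:** the two-camera measurement gave 204 mm, against the expected 201 mm. First contact came at about 201 mm, so the difference is camera calibration.
- **Bystanders:** I did not measure them again after moving. The arm's path stayed above them, and I saw no sign of contact.

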